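# Raise a tube to the tack line with a cam lever and hold it there

### The arm

A 6-joint arm with a two-finger parallel gripper is mounted at the origin on the work surface. World frame = base frame: x ahead of the robot, y to its left, z up, the work surface at z = 0. Lengths are in m, angles in degrees, forces in N, time in s.
With the tool pointing down it reaches from about 0.4 to 0.825 m from the base axis. Payload 7 kg.
Tool frame: the origin (TCP) lies midway between the tips of the shut fingers; the grasp point (between the pads) lies 19 mm behind it (r.grip_point_offset is the z of the grasp point in the tool frame, in m); z points along the fingers, y is the line along which they close (so a half turn about z gives the same grasp; the last joint's range is limited). The gripper opens to 88 mm and grips with 3 to 60 N. Pads are 19 mm wide; open, the fingers measure 130 mm over their backs; the gripper's body (78 mm by 193 mm) begins 47 mm behind the grasp point.
Start: joints at [-58.894, 20.546, 0.682, 0, -70.136, -16.507], TCP at [0.17, -0.653, 0.199] pointing down, gripper open.
Joint ranges: [-176.03, 176.03], [-82.01, 121.73], [-58.28, 71.71], [-173.87, 95.51], [-174.79, -0.11], [-173.66, 173.66]. Speed limits (degrees/s): [136.94, 136.94, 172.46, 180, 180, 180].

### API

Orientations are given as [roll, pitch, yaw] about the fixed x, y, z axes, in that order (R = Rz(yaw) Ry(pitch) Rx(roll)).
In Python, from plant import r, viewer, recognise, outline_of, pinpoint gives the robot as it stands.
- The arm moves only by the tool move_arm, never from a script. Its argument "targets" is a list of rows, each a list of 2 entries, a list of its own where there are three numbers: the shift along the tool's x, y, z in cm, then the turn, a rotation vector about the tool's x, y, z in rad. A call has 1 to 5 rows; each row is the pose to reach, as a shift and turn from the pose commanded when the call began, along the tool's axes at that moment; what a row does not reach only later rows make up. A row lasts 1/8 s, in which the tool goes at most 62.5 mm and 10.7 degrees, less where a joint would pass 70% of its speed; a pose out of reach is approached as far as the arm can. A call with a gripper value outside its range is refused whole. "jaw" is the finger opening in cm, from 0 to 8.76, set as the call begins (left out, the last holds). The fingers move at their own pace and stop on an object; "squeeze" is the grip in N (left out, the last holds). Time passes only in rows, so rows that repeat a pose let the fingers close. It gives the time, the measured TCP pose, the force, the opening and the grip force at its end, in the units of the state.
- r.get_state(): the state, without advancing time (a new reading comes with each control period).
- viewer.capture(name): name is "scene" or "top" or "wrist"; returns a dict with "image" (400x640x3 uint8, blue, green, red), "intrinsics" (3x3 intrinsics, pixels), "D" ([k1, k2, p1, p2, k3] as OpenCV has them; the pictures are not rectified), "camera_from_world" (4x4, takes a point from world to camera coordinates). Camera axes: x right, y up, looking along -z (the intrinsics and any distortion apply to the point x, -y, -z); pixel columns grow to the right and rows downward; lengths in m; the calibration is good to about 2 mm. A picture is of the moment at which its call begins. There is no depth.
- r.close_job(): hands the job in; it is judged then, once.
Trained networks look in the newest picture that a camera, given by its name, has taken for a name from the list of things; names that differ only in an ending like _2 or _b are one class to them, and where a whole thing is asked for, a point or a joint stands for the part that bears it (a point fixed in the world has none). Each returns a list of dicts, best first, with "score" (0 to 1); they miss things now and then, are a little off and sometimes report something else, mostly with a low value. They report only what shows in the picture. A call takes as long as a camera call. They do not tell look-alikes from the thing itself.
- recognise(label, camera): "box" ([left, top, right, bottom] in pixels, round what is visible of it).
- outline_of(label, camera): "mask" (400x640 bool, what is visible of it) and "box" ([left, top, right, bottom] in pixels, round what is visible of it).
- pinpoint(label, camera): "location" ([row, column] in pixels: a listed point, or the origin of a listed thing).
The state is a dict: "time_s": time; "joints": joint angles; "qd": joint speeds; "joint_torque": joint torques, N m; "tcp_pos": TCP position; "eef_rot": TCP orientation; "contact_force": force on the tool from outside, world axes, zero at the start; "moment": the same for the moment, N m; "gripper_width": finger opening in m; "gripper_force": force on a finger pad.
Only numpy, scipy, OpenCV 4.12 (cv2) and the standard library are available. Lean on these libraries where they do the work, as an engineer would, in place of code of your own. Each camera call takes 0.05 s, during which the arm holds its last target. There are 200 camera calls.

### The job

Lay the loose short tube in the V of the lift rest, end to end with the clamped tube and with no more than a 10 mm gap between their ends. Its wall is thin, so take it with a light grip (below 50 N) and set it down rather than drop it. Then swing the cam lever up to its highest lift, where the two tubes line up, and finish still holding the lever there, ready for the tack weld, without touching the tube or the rest; leave the bowl, wrench, hammer and magnet where they are.

Things in the scene. Friction and masses are not known exactly. Their poses are not given: they have to be found in the camera images.
- tube_center (a point): Centre (on the axis, half-way along) of the loose tube: bright thin-walled steel, 42 mm outside diameter, 120 mm long, about 0.14 kg. Its own y is the tube's axis; it may be rolled about it. It starts lying level in an angle-iron cradle, its axis 46 mm above the bench; the cradle's V reaches 16 mm to each side of the axis from 13 mm below it, so fingers can straddle the tube.
- cradle: The fixed angle-iron cradle on the bench in which the loose tube starts: 150 mm long along its own y, 70 mm over its flat feet (6 mm thick), top edges of the V 32 mm high. Origin on the bench under its centre.
- fixture: Tack-welding fixture bolted to the bench: grey base plate 160 (x) by 400 (y) by 12 mm, origin at the centre of its underside, z up. Along its own y lie, from +y to -y: the clamped tube in a high V under a bridge clamp (y 85 to 165 mm), the lift rest, two shaft bearings (80 mm high), the cam lever.
- butt (a point): Centre of the clamped tube's free end face, on its axis, 140 mm above the bench; axes parallel to the fixture's. The clamped tube has the same 42 mm diameter and runs from here to +y for 165 mm; the loose tube goes on the -y side, so its centre belongs 60 to 70 mm from here along -y.
- seat (a point): Point rising with the lift rest, axes as the fixture's: where the loose tube's centre lies when it rests in the V along the fixture's y with a 4 mm gap to the clamped tube. 128 mm above the bench with the rest down. The V is 80 mm long, centred here, and reaches 16 mm to each side of the tube's axis from 13 mm below it; the rest's flange (112 mm in x, 84 in y) has its top 38 mm below this point.
- rest (a joint): Lift of the rest in m: 0 down, 0.012 at the highest lift. The rest lies on the eccentric by its weight: lift = 0.012 times the sine of the lever's angle.
- cam_lever (a joint): Angle of the cam lever in rad: 0 = level, pointing to the fixture's -x, on its stop (starts there); it grows as the lever rises. 1.571 = upright: the eccentric's highest lift; beyond that, to the end of travel at 2.2, the rest sinks again. A spring pulls it back to 0 whenever it is let go, also from upright; it takes about 5 N at the handle to raise it and to keep it up.
- grip (a point): Middle of the black revolving handle at the end of the cam lever: a round grip 24 mm thick and 56 mm long that lies parallel to the fixture's y axis, stands out to -y from the lever's 12 mm rod, and spins freely on its pin, so fingers that pinch it from above across the fixture's x can keep their direction while the lever swings. 58 mm above the bench with the lever level, 173 mm upright.
- pivot (a point): Point on the lever's turning axis level with the middle of the handle, 58 mm above the bench, axes as the fixture's; the lever turns about the fixture's y axis. The middle of the handle is 115 mm from here: at angle a it lies at -115 cos a mm in x and +115 sin a mm in z. The rod swings in the plane 38 mm nearer the rest (+y).
- bowl: Loose steel bowl on the bench, 124 mm across, 55 mm high; leave alone. Origin at the centre of its underside.
- wrench: Loose spanner lying on the bench, 200 mm long along its x; leave alone.
- magnet: Loose triangular welding magnet lying on the bench, about 100 mm by 100 mm, 22 mm thick; leave alone.
- hammer: Loose hammer lying on the bench, 240 mm long along its x; leave alone.
There are look-alikes about, which are no part of the job. What is shaped like the part that bears tube_center but blue is not meant.

How it is judged:
By the outcome, as a careful person would: the job done as asked, in the order asked, and still so for the second after the job is handed in, while the arm keeps its last pose, push and grip.
It also fails if it takes over 58 s, if anything falls off the work surface, if the arm or the gripper's body presses on something with over 40 N, if the wrist force passes 120 N, or if a joint passes its speed limit or range.

## Working session

There is one attempt and no reset: what is moved stays moved. The work goes in short steps, Python scripts to look and compute and a tool call to move; the robot and the scene stay as the last step left them, time stands still between calls to the robot, and variables do not carry over. Pictures are saved under pics/ and viewed, at most 10 in all, crops included, and the job is handed in when it is done.

Besides the shell and the picture viewer there is one more tool, called after ">>>" by a JSON object that holds its "fn" and its "kwargs". move_arm: Moves the arm, as the interface text tells. Its arguments: {"type":"object","properties":{"targets":{"type":"array","items":{"type":"array"}},"jaw":{"type":"number"},"squeeze":{"type":"number"}},"required":["targets"]}

```bash
mkdir -p pics; ls; python3 - <<'E'
from plant import r, viewer, recognise, outline_of, pinpoint
import cv2,numpy as np
s=r.get_state(); print(s['time_s'],s['tcp_pos'],s['eef_rot'])
for c in ['scene','top']:
    d=viewer.capture(c); cv2.imwrite(f'pics/{c}0.png',d['image']); print(c,np.round(d['camera_from_world'],3).tolist(),d['intrinsics'].tolist() if hasattr(d['intrinsics'],'tolist') else d['intrinsics'],d['D'])
    for l in ['tube_center','butt','seat','grip','pivot','fixture','cradle','bowl','wrench','magnet','hammer']:
        print(l,[(np.round(p['location']).tolist(),round(p['score'],2)) for p in pinpoint(l,c)][:4])
E
```

```text
pics
0.0 [ 0.16997866 -0.65270238  0.19783712] [ 1.79907284e+02 -7.45852555e-03 -1.65406380e+02]
scene [[-0.528, 0.849, -0.016, 0.284], [-0.544, -0.324, 0.774, 0.208], [0.652, 0.418, 0.633, -1.419], [0.0, 0.0, 0.0, 1.0]] [[360.9099423195884, 0.0, 321.9266874813787], [0.0, 360.9099423195884, 203.87711891446966], [0.0, 0.0, 1.0]] [-0.07029678  0.          0.          0.          0.        ]
tube_center [([273.0, 502.0], 0.94), ([224.0, 416.0], 0.76), ([191.0, 235.0], 0.71), ([261.0, 442.0], 0.68)]
butt [([204.0, 187.0], 0.74), ([188.0, 291.0], 0.57)]
seat [([184.0, 273.0], 0.87)]
grip [([171.0, 258.0], 0.51)]
pivot [([192.0, 235.0], 0.7)]
fixture [([221.0, 292.0], 0.9)]
cradle []
bowl [([343.0, 416.0], 0.8), ([172.0, 259.0], 0.33)]
wrench [([212.0, 374.0], 0.6)]
magnet [([165.0, 232.0], 0.87), ([202.0, 189.0], 0.42)]
hammer [([206.0, 188.0], 0.56)]
top [[0.024, -1.0, 0.001, -0.016], [0.996, 0.024, 0.082, -0.564], [-0.082, -0.001, 0.997, -1.22], [0.0, 0.0, 0.0, 1.0]] [[363.4080408678114, 0.0, 324.93762355442084], [0.0, 363.4080408678114, 190.14317752656592], [0.0, 0.0, 1.0]] [0.01071798 0.         0.         0.         0.        ]
tube_center [([218.0, 177.0], 0.83), ([190.0, 263.0], 0.78), ([239.0, 256.0], 0.74), ([203.0, 223.0], 0.71)]
butt [([189.0, 351.0], 0.94)]
seat [([193.0, 371.0], 0.78), ([191.0, 350.0], 0.61), ([141.0, 219.0], 0.38), ([203.0, 225.0], 0.32)]
grip [([228.0, 415.0], 0.72)]
pivot [([194.0, 415.0], 0.95)]
fixture [([194.0, 353.0], 0.9)]
cradle [([170.0, 453.0], 0.23)]
bowl [([140.0, 219.0], 0.63), ([168.0, 453.0], 0.52)]
wrench [([246.0, 300.0], 0.74)]
magnet [([246.0, 467.0], 0.81), ([203.0, 219.0], 0.28)]
hammer [([167.0, 453.0], 0.63)]
```

View pics/scene0.png

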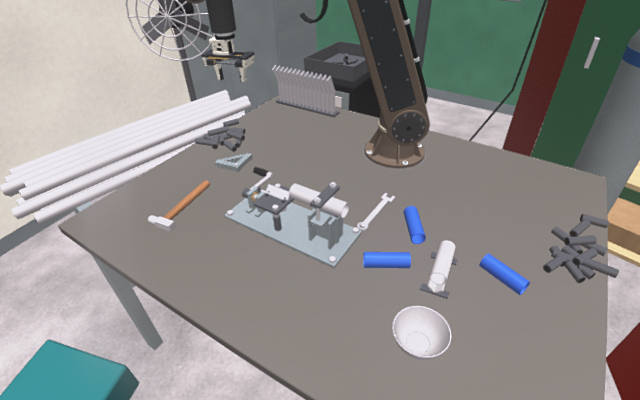

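View pics/top0.png

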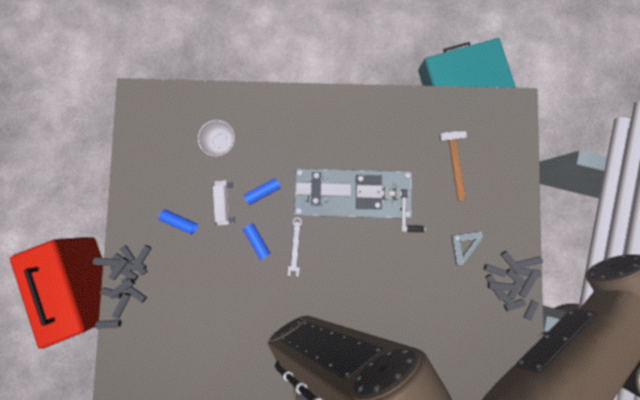

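The loose bright tube sits in the cradle at scene (442,262) and top (221,203). Things it could be taken for are the blue tubes at scene (415,224), (387,260) and (504,273), the clamped tube at scene (318,200), and the grey scrap piles. By the description I choose the bright one in the cradle. Next I'll triangulate.

```bash
cat > h.py <<'E'
from plant import r, viewer, recognise, outline_of, pinpoint
import cv2,numpy as np
from scipy.spatial.transform import Rotation as R
F=np.diag([1,-1,-1.])
def ray(d,uv):
    n=cv2.undistortPoints(np.array([[uv]],float),np.array(d['intrinsics']),np.array(d['D']))[0,0]
    T=np.array(d['camera_from_world']);v=T[:3,:3].T@(F@np.r_[n,1]);return -T[:3,:3].T@T[:3,3],v/np.linalg.norm(v)
def onz(d,uv,z):
    c,v=ray(d,uv);return c+v*(z-c[2])/v[2]
def tri(*p):
    A=0;b=0
    for d,uv in p:
        c,v=ray(d,uv);P=np.eye(3)-np.outer(v,v);A=A+P;b=b+P@c
    x=np.linalg.solve(A,b);return x,[round(1000*np.linalg.norm(np.cross(x-ray(*q)[0],ray(*q)[1])),1) for q in p]
def proj(d,X):
    T=np.array(d['camera_from_world']);c=(T[:3,:3]@np.array(X,float).reshape(-1,3).T).T+T[:3,3]
    return cv2.projectPoints((c@F).reshape(-1,1,3),np.zeros(3),np.zeros(3),np.array(d['intrinsics']),np.array(d['D']))[0][:,0]
def togo(pos,yaw,st=None):
    "shift in tool axes cm, turn rad to pose tool-down with yaw"
    s=st or r.get_state();M=R.from_euler('xyz',s['eef_rot'],degrees=True)
    return np.round(M.inv().apply(np.array(pos)-s['tcp_pos'])*100,2),np.round((M.inv()*R.from_euler('xyz',[180,0,yaw],degrees=True)).as_rotvec(),3)
E
python3 - <<'E'
from h import *
s=viewer.capture('scene');t=viewer.capture('top')
def P(l,c,near,tol=15):
    q=[p for p in pinpoint(l,c) if np.hypot(*(np.array(p['location'])[::-1]-near))<tol]
    return np.array(q[0]['location'])[::-1] if q else None
for l,a,b in [('tube_center',(442,262),(222,203)),('butt',(291,188),(351,189)),('seat',(273,184),(371,193)),('grip',(258,171),(415,228)),('pivot',(245,190),(415,194)),('fixture',(292,221),(353,194))]:
    u,v=P(l,'scene',a),P(l,'top',b)
    if u is None or v is None: print(l,u,v); continue
    x,e=tri((s,u),(t,v));print(l,u.round(1),v.round(1),x.round(4),e)
for n,d,l,b in [('scene',s,'tube_center',(442,262)),('top',t,'tube_center',(222,203))]:
    for o in outline_of(l,n):
        m=o['mask'];ys,xs=np.nonzero(m)
        if abs(xs.mean()-b[0])<10 and abs(ys.mean()-b[1])<10:
            rc=cv2.minAreaRect(np.c_[xs,ys].astype(np.float32));print(n,rc,o['score'])
            bp=cv2.boxPoints(rc);e=np.linalg.norm(bp-np.roll(bp,-1,0),axis=1);i=0 if e[0]<e[1] else 1
            A=(bp[i]+bp[(i+1)%4])/2;B=(bp[(i+2)%4]+bp[(i+3)%4])/2
            print(onz(d,A,.05).round(4),onz(d,B,.05).round(4))
im=np.hstack([cv2.resize(s['image'][230:310,390:550],(480,240),interpolation=2),cv2.resize(t['image'][160:270,150:295],(316,240),interpolation=2)])
cv2.imwrite('pics/c1.png',im)
E
```

```text
tube_center [440.  260.9] [220.5 202.9] [0.5115 0.3431 0.0471] [np.float64(2.4), np.float64(2.4)]
butt [293.6 187.1] [353.  189.3] [ 0.5553 -0.0845  0.1474] [np.float64(5.2), np.float64(5.2)]
seat [273.7 184.1] [368.8 190. ] [ 0.5598 -0.1412  0.1389] [np.float64(3.2), np.float64(3.2)]
grip [260.6 167.8] [412.4 227.5] [ 0.4466 -0.2916  0.0789] [np.float64(3.5), np.float64(3.5)]
pivot [237.3 191.7] [412.7 194.1] [ 0.5581 -0.3     0.0486] [np.float64(4.3), np.float64(4.3)]
fixture [290.  223.6] [350.5 192.6] [ 0.5606 -0.0942  0.0096] [np.float64(3.8), np.float64(3.8)]
scene ((442.2808532714844, 261.7024230957031), (17.24468421936035, 42.950374603271484), 14.534453392028809) 0.94
[0.4354 0.3368 0.05  ] [0.5867 0.3567 0.05  ]
top ((219.64663696289062, 203.52279663085938), (35.571205139160156, 12.812071800231934), 86.3086166381836) 0.78
[0.5677 0.354  0.05  ] [0.4496 0.3407 0.05  ]
```

View pics/c1.png

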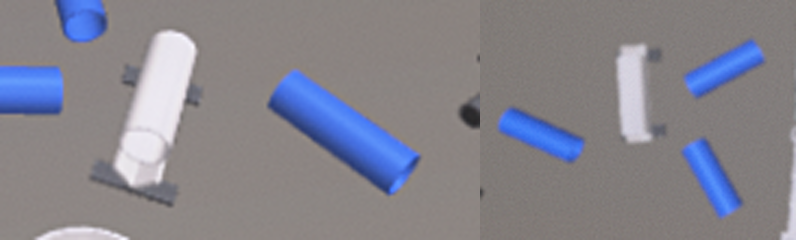

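The crop confirms it: the bright tube lies in the cradle with its dark feet, axis about 6° from world x, and the neighbours are blue. I'll move towards it over the fixture.

>>> {"fn": "move_arm", "kwargs": {"targets": [[[-44.5,40,-10],[0,0,0]],[[-44.5,40,-10],[0,0,0]],[[-44.5,40,-10],[0,0,0]],[[-44.5,40,-10],[0,0,0]],[[-44.5,40,-10],[0,0,0]]]}}

```text
time_s: 2.62
tcp_pos: [0.3408, -0.3943, 0.2509]
eef_rot: [-180.0, 0.0, -165.4]
contact_force: [1.4, 0.5, 0.0]
gripper_width: 0.0878
gripper_force: 0.0
```

>>> {"fn": "move_arm", "kwargs": {"targets": [[[-25.5,34,-5],[0,0,0]],[[-25.5,34,-5],[0,0,0]],[[-25.5,34,-5],[0,0,0]],[[-25.5,34,-5],[0,0,0]],[[-25.5,34,-5],[0,0,0]]]}}

```text
time_s: 3.25
tcp_pos: [0.458, -0.1068, 0.2876]
eef_rot: [-180.0, 0.1, -165.4]
contact_force: [2.5, -1.2, 0.0]
gripper_width: 0.0874
gripper_force: 0.0
```

```bash
python3 - <<'E'
from h import *
print(togo([.51,.33,.25],-173.6))
d=viewer.capture('wrist');cv2.imwrite('pics/w1.png',d['image'])
s=r.get_state();T=np.array(d['camera_from_world']);c=-T[:3,:3].T@T[:3,3]
M=R.from_euler('xyz',s['eef_rot'],degrees=True)
print('cam in tool',M.inv().apply(c-s['tcp_pos']).round(3),'look in tool',M.inv().apply(-T[2,:3]).round(2),s['tcp_pos'])
for l in ['butt','seat','grip','pivot','fixture']:
    print(l,[(np.round(p['location'],1).tolist(),round(p['score'],2)) for p in pinpoint(l,'wrist')][:3])
E
```

```text
(array([-16.04,  40.96,   3.78]), array([-0.   ,  0.001,  0.143]))
cam in tool [ 0.075 -0.004 -0.184] look in tool [-0.26 -0.    0.96] [ 0.46096863 -0.10192081  0.28823794]
butt [([268.1, 324.7], 0.7), ([136.3, 474.1], 0.44)]
seat [([251.5, 271.5], 0.75)]
grip [([110.0, 173.9], 0.72)]
pivot []
fixture [([222.2, 310.8], 0.77)]
```

>>> {"fn": "move_arm", "kwargs": {"targets": [[[-16,41,3.8],[0,0,0.143]],[[-16,41,3.8],[0,0,0.143]],[[-16,41,3.8],[0,0,0.143]],[[-16,41,3.8],[0,0,0.143]],[[-16,41,3.8],[0,0,0.143]]]}}

```text
time_s: 4.18
tcp_pos: [0.4944, 0.1998, 0.26]
eef_rot: [180.0, 0.0, -173.7]
contact_force: [1.4, -0.8, -0.0]
gripper_width: 0.0877
gripper_force: 0.0
```

```bash
python3 - <<'E'
from h import *
print(togo([.51,.33,.25],-173.6))
E
```

```text
(array([-2.97, 12.78,  1.  ]), array([ 0.   ,  0.   , -0.002]))
```

>>> {"fn": "move_arm", "kwargs": {"targets": [[[-3,12.8,1],[0,0,0]],[[-3,12.8,1],[0,0,0]],[[-3,12.8,1],[0,0,0]],[[-3,12.8,1],[0,0,0]]]}}

```text
time_s: 4.68
tcp_pos: [0.5099, 0.3289, 0.2493]
eef_rot: [-179.9, -0.1, -173.7]
contact_force: [0.2, -0.9, -0.7]
gripper_width: 0.0878
gripper_force: 0.0
```

```bash
cat >> h.py <<'E'
import pickle
def look(tag,label='tube_center',near=None):
    d=viewer.capture('wrist');cv2.imwrite(f'pics/{tag}.png',d['image'])
    P=[(np.round(p['location'],1)[::-1].tolist(),round(p['score'],2)) for p in pinpoint(label,'wrist')]
    O=[(o['score'],o['mask']) for o in outline_of(label,'wrist')]
    pickle.dump((d,P,O),open(f'{tag}.pkl','wb'));return d,P,O
E
python3 - <<'E'
from h import *
d,P,O=look('w2');print(r.get_state()['tcp_pos'],P)
for sc,m in O:
    ys,xs=np.nonzero(m);print(sc,cv2.minAreaRect(np.c_[xs,ys].astype(np.float32)))
E
```

```text
[0.50992499 0.32831164 0.25049477] [([249.5, 49.1], 0.74), ([460.3, 128.2], 0.71), ([231.9, 190.2], 0.59)]
0.83 ((340.0, 168.0), (104.0, 36.0), 90.0)
0.75 ((247.09999084472656, 47.70000457763672), (116.72274780273438, 37.11873245239258), 63.43495178222656)
0.58 ((231.8163604736328, 188.42767333984375), (33.25375747680664, 99.88090515136719), 66.50143432617188)
0.58 ((462.3970642089844, 128.33824157714844), (103.58514404296875, 36.529197692871094), 30.963762283325195)
```

View pics/w2.png

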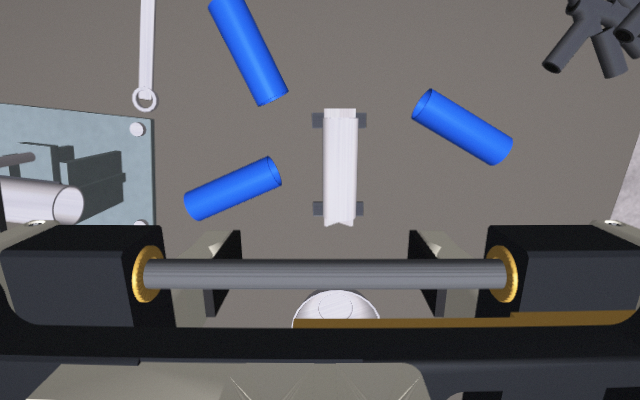

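The tube shows at about (340,168), upright in the image, between the cradle feet. The three blue tubes and the fixture are clear of it. I'll take a second view from the side to get the height.

>>> {"fn": "move_arm", "kwargs": {"targets": [[[0,6,4],[0,0,0]],[[0,6,4],[0,0,0]],[[0,6,4],[0,0,0]]]}}

```text
time_s: 5.2
tcp_pos: [0.5029, 0.3889, 0.2101]
eef_rot: [-180.0, -0.0, -173.6]
contact_force: [0.1, -0.6, 0.3]
gripper_width: 0.0878
gripper_force: 0.0
```

```bash
cat >> h.py <<'E'
from scipy.optimize import minimize
def tubesil(d,c,yaw,L=.12,rad=.021):
    a=np.array([np.cos(yaw),np.sin(yaw),0]);b=np.array([-a[1],a[0],0]);t=np.linspace(0,2*np.pi,32)
    X=[c+s*L/2*a+rad*(np.cos(u)*b+np.sin(u)*np.array([0,0,1])) for s in(-1,1) for u in t]
    m=np.zeros((400,640),np.uint8);cv2.fillConvexPoly(m,cv2.convexHull((proj(d,X)*16).astype(np.int32)),1,shift=4);return cv2.GaussianBlur(m.astype(np.float32),(0,0),1.5)
def fit(views,x0,zfix=None):
    f=lambda p:sum(np.abs(tubesil(d,np.r_[p[:2],zfix or p[2]],p[3]*10)-m).sum()/m.sum() for d,m in views)
    x0=np.array([*x0[:3],x0[3]/10]);S=np.vstack([x0,x0+np.diag([.01,.01,.01,.01])])
    o=minimize(f,x0,method='Nelder-Mead',options=dict(initial_simplex=S,xatol=1e-4,fatol=1e-4));p=o.x.copy();p[3]*=10;return p,o.fun
def pick(tag,X):
    d,P,O=pickle.load(open(tag+'.pkl','rb'));q=proj(d,X)[0]
    m=min(O,key=lambda o:np.hypot(*(np.argwhere(o[1]).mean(0)[::-1]-q)))[1]
    return d,cv2.GaussianBlur(m.astype(np.float32),(0,0),1.5)
E
python3 - <<'E'
from h import *
d,P,O=look('w3');print(r.get_state()['tcp_pos'],P,[(o[0],np.argwhere(o[1]).mean(0)) for o in O])
X=[.51,.346,.046];V=[pick('w2',X),pick('w3',X)]
p,e=fit(V,[*X,.11]);print(p,np.degrees(p[3]),e)
for v in V+[V]:
    p,e=fit(v if isinstance(v,list) else [v],[*X,.11],.046);print(p,np.degrees(p[3]),e)
print(togo([p[0],p[1],.027],np.degrees(p[3])-180))
E
```

```text
[0.50347547 0.38888704 0.21141623] [([422.0, 130.9], 0.96), ([285.8, 175.2], 0.86), ([174.9, 195.3], 0.85), ([185.2, 44.1], 0.63)] [(0.87, array([195.77067773, 174.12448133])), (0.82, array([173.70340776, 285.73560517])), (0.77, array([130.39619651, 423.04188363])), (0.59, array([ 49.30601933, 186.23352373]))]
[0.50953947 0.34631323 0.04001698 0.10818548] 6.198571158073545 0.08959313482046127
[0.50840861 0.34668237 0.05170134 0.11373567] 6.516573643283503 0.06354637444019318
[0.50704258 0.34684045 0.06041446 0.09758174] 5.5910219187122 0.062189359217882156
[0.50851296 0.34684719 0.0496862  0.10850153] 6.216679933154734 0.121408611536026
(array([-1.000e-02, -4.260e+00,  1.844e+01]), array([0.001, 0.001, 0.002]))
```

>>> {"fn": "move_arm", "kwargs": {"targets": [[[0,-4.3,6],[0,0,0]],[[0,-4.3,10],[0,0,0]],[[0,-4.3,13],[0,0,0]],[[0,-4.3,16],[0,0,0]],[[0,-4.3,18.3],[0,0,0]]], "jaw": 8.76}}

```text
time_s: 5.98
tcp_pos: [0.5081, 0.3463, 0.0269]
eef_rot: [180.0, 0.0, -173.6]
contact_force: [-0.2, -0.4, 0.1]
gripper_width: 0.0872
gripper_force: 0.0
```

>>> {"fn": "move_arm", "kwargs": {"targets": [[[0,0,0],[0,0,0]],[[0,0,0],[0,0,0]],[[0,0,0],[0,0,0]],[[0,0,0],[0,0,0]],[[0,0,0],[0,0,0]]], "jaw": 3, "squeeze": 20}}

```text
time_s: 6.6
tcp_pos: [0.5077, 0.3472, 0.0275]
eef_rot: [180.0, 0.0, -173.6]
contact_force: [0.4, 0.5, 0.5]
gripper_width: 0.043
gripper_force: 0.0
```

>>> {"fn": "move_arm", "kwargs": {"targets": [[[0,0,0],[0,0,0]],[[0,0,0],[0,0,0]]]}}

```text
time_s: 6.85
tcp_pos: [0.5076, 0.3469, 0.0271]
eef_rot: [-180.0, 0.0, -173.6]
contact_force: [0.3, -1.1, 1.5]
gripper_width: 0.0361
gripper_force: 18.4
```

>>> {"fn": "move_arm", "kwargs": {"targets": [[[0,0,-2],[0,0,0]],[[0,0,-5],[0,0,0]],[[0,0,-10],[0,0,0]],[[0,0,-16],[0,0,0]],[[0,0,-22],[0,0,0]]]}}

```text
time_s: 7.48
tcp_pos: [0.5071, 0.3467, 0.2484]
eef_rot: [-180.0, -0.0, -173.6]
contact_force: [1.6, 0.5, -2.1]
gripper_width: 0.0361
gripper_force: 17.6
```

```bash
python3 - <<'E'
from h import *
d,P,O=look('w4');cv2.imwrite('pics/w4c.png',d['image'][100:400,120:560]);print(P,[(o[0],np.argwhere(o[1]).mean(0)) for o in O], r.get_state()['gripper_width'])
E
```

```text
[([234.2, 48.6], 0.97), ([219.6, 188.1], 0.83), ([446.2, 129.2], 0.71), ([324.4, 240.5], 0.56)] [(0.89, array([188.96278317, 218.21747573])), (0.63, array([128.60327869, 447.58497268])), (0.63, array([ 49.84909044, 232.61132462])), (0.62, array([211.52034954, 324.42406344]))] 0.035728874125315196
```

View pics/w4c.png

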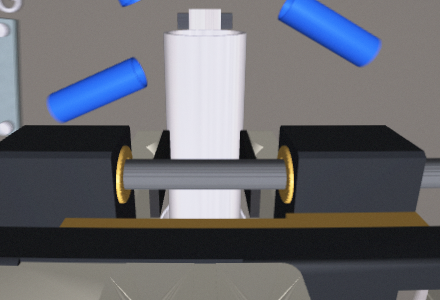

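```bash
python3 - <<'E'
from h import *
d,P,O=pickle.load(open('w4.pkl','rb'));m=min(O,key=lambda o:np.hypot(*(np.argwhere(o[1]).mean(0)-[211,324])))[1]
ys,xs=np.nonzero(m);print('mask rows',ys.min(),[ (y,xs[ys==y].min(),xs[ys==y].max()) for y in (135,150,170)])
s=r.get_state();M=R.from_euler('xyz',s['eef_rot'],degrees=True)
for dx in(-.01,0,.01):
  for dz in (0,.006):
    c=s['tcp_pos']+M.apply([dx,0,r.grip_point_offset+dz]);k=tubesil(d,c,np.radians(s['eef_rot'][2]))>.5
    y2,x2=np.nonzero(k);print(dx,dz,y2.min(),[(y,x2[y2==y].min(),x2[y2==y].max()) for y in (135,150,170) if (y2==y).any()])
print(r.grip_point_offset,s['tcp_pos'])
E
```

```text
mask rows 128 [(135, np.int64(283), np.int64(366)), (150, np.int64(284), np.int64(365)), (170, np.int64(284), np.int64(365))]
-0.01 0 148 [(150, np.int64(295), np.int64(360)), (170, np.int64(286), np.int64(369))]
-0.01 0.006 147 [(150, np.int64(291), np.int64(365)), (170, np.int64(288), np.int64(368))]
0 0 130 [(135, np.int64(285), np.int64(370)), (150, np.int64(286), np.int64(370)), (170, np.int64(286), np.int64(369))]
0 0.006 130 [(135, np.int64(287), np.int64(369)), (150, np.int64(287), np.int64(368)), (170, np.int64(288), np.int64(368))]
0.01 0 112 [(135, np.int64(285), np.int64(370)), (150, np.int64(286), np.int64(370)), (170, np.int64(286), np.int64(369))]
0.01 0.006 112 [(135, np.int64(287), np.int64(369)), (150, np.int64(287), np.int64(368)), (170, np.int64(288), np.int64(368))]
-0.0188 [0.50881055 0.34833877 0.25081567]
```

The tube is held centred, within about 1 mm along its axis. The grip is 18 N. I'll carry it up and turn it to yaw −90 near the fixture.

>>> {"fn": "move_arm", "kwargs": {"targets": [[[0,-5,-5],[0,0,-0.18]],[[0.5,-10,-5],[0,0,-0.36]],[[1,-15,-5],[0,0,-0.54]],[[1.5,-19,-5],[0,0,-0.72]],[[2,-23,-5],[0,0,-0.9]]]}}

```text
time_s: 8.25
tcp_pos: [0.5125, 0.1147, 0.2954]
eef_rot: [179.9, -0.1, -121.7]
contact_force: [0.9, -0.1, -1.5]
gripper_width: 0.0356
gripper_force: 17.6
```

```bash
python3 - <<'E'
from h import *
print(togo([.52,.06,.30],-90))
E
```

```text
(array([ 4.26, -3.51, -0.46]), array([ 0.002, -0.001, -0.553]))
```

>>> {"fn": "move_arm", "kwargs": {"targets": [[[1.5,-1.2,-0.4],[0,0,-0.18]],[[3,-2.4,-0.4],[0,0,-0.36]],[[4.3,-3.5,-0.4],[0,0,-0.553]],[[4.3,-3.5,-0.4],[0,0,-0.553]],[[4.3,-3.5,-0.4],[0,0,-0.553]]]}}

```text
time_s: 8.88
tcp_pos: [0.5199, 0.0613, 0.3]
eef_rot: [179.9, -0.0, -90.5]
contact_force: [-0.3, 0.1, -1.6]
gripper_width: 0.0362
gripper_force: 17.6
```

```bash
cat >> h.py <<'E'
L=['butt','seat','grip','pivot','fixture']
def lookfix(tag):
    d=viewer.capture('wrist');cv2.imwrite(f'pics/{tag}.png',d['image'])
    o={l:[(np.round(p['location'],1)[::-1].tolist(),round(p['score'],2)) for p in pinpoint(l,'wrist')][:3] for l in L}
    pickle.dump((d,o),open(f'{tag}.pkl','wb'));print(o);return d,o
E
python3 - <<'E'
from h import *
lookfix('f1');s=r.get_state();print(s['tcp_pos'],s['eef_rot'])
E
```

```text
{'butt': [([286.5, 34.9], 0.65)], 'seat': [], 'grip': [], 'pivot': [([293.3, 39.5], 0.61)], 'fixture': [([294.4, 41.3], 0.87)]}
[0.52021382 0.06159217 0.30088586] [ 1.79993617e+02  2.18392579e-03 -9.03517591e+01]
```

>>> {"fn": "move_arm", "kwargs": {"targets": [[[0,4,0],[0,0,0]],[[0,8,0],[0,0,0]],[[0,8,0],[0,0,0]],[[0,8,0],[0,0,0]]]}}

```text
time_s: 9.68
tcp_pos: [0.4406, 0.062, 0.3014]
eef_rot: [-179.9, 0.0, -90.3]
contact_force: [0.4, -0.5, -1.2]
gripper_width: 0.0358
gripper_force: 17.6
```

```bash
python3 - <<'E'
from h import *
lookfix('f2');s=r.get_state();print(s['tcp_pos'],s['eef_rot'])
E
```

```text
{'butt': [([202.1, 33.4], 0.58), ([371.2, 180.6], 0.41)], 'seat': [], 'grip': [], 'pivot': [], 'fixture': [([241.4, 40.2], 0.67)]}
[0.44061573 0.06163472 0.30057371] [ 1.79951141e+02 -3.27087318e-02 -9.03725436e+01]
```

View pics/f2.png

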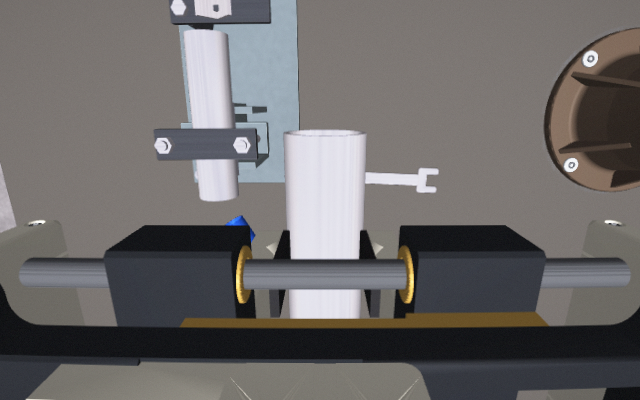

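In f2 the clamped tube's free end is at about (208,33). The clamp bridge is at (205,143). The rest is just at the top edge, so the camera has to go further to −y.

>>> {"fn": "move_arm", "kwargs": {"targets": [[[5,0,0],[0,0,0]],[[11,-1,0],[0,0,0]],[[11,-1,0],[0,0,0]],[[11,-1,0],[0,0,0]]]}}

```text
time_s: 10.48
tcp_pos: [0.4497, -0.0489, 0.3006]
eef_rot: [180.0, -0.0, -90.5]
contact_force: [0.4, 0.3, -1.0]
gripper_width: 0.0362
gripper_force: 17.6
```

```bash
python3 - <<'E'
from h import *
lookfix('f3');s=r.get_state();print(s['tcp_pos'],s['eef_rot'])
E
```

```text
{'butt': [([222.4, 146.3], 0.57)], 'seat': [([217.4, 88.7], 0.6)], 'grip': [], 'pivot': [], 'fixture': [([249.6, 121.4], 0.77)]}
[ 0.44967121 -0.04748649  0.30102518] [-1.79993233e+02  5.27169538e-03 -9.02385328e+01]
```

>>> {"fn": "move_arm", "kwargs": {"targets": [[[0,-6,0],[0,0,0]],[[0,-12,0],[0,0,0]],[[0,-18,0],[0,0,0]],[[0,-21,0],[0,0,0]],[[0,-21,0],[0,0,0]]]}}

```text
time_s: 11.4
tcp_pos: [0.6611, -0.0488, 0.2985]
eef_rot: [179.8, -0.0, -90.3]
contact_force: [-0.1, 0.2, -1.1]
gripper_width: 0.0357
gripper_force: 17.6
```

```bash
python3 - <<'E'
from h import *
lookfix('f4');s=r.get_state();print(s['tcp_pos'],s['eef_rot'])
a=cv2.imread('pics/f3.png');b=cv2.imread('pics/f4.png')
cv2.imwrite('pics/f34.png',np.hstack([a[:240,0:400],b[:240,240:640]]))
E
```

```text
{'butt': [([419.0, 145.2], 0.76)], 'seat': [([423.5, 84.9], 0.61), ([422.4, 147.6], 0.28)], 'grip': [], 'pivot': [], 'fixture': [([394.3, 122.5], 0.57)]}
[ 0.65899296 -0.04939484  0.30200457] [-1.79923415e+02  1.63398301e-02 -9.03134582e+01]
```

View pics/f34.png

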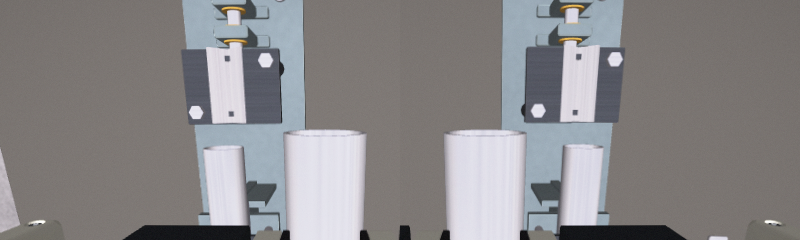

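```bash
python3 - <<'E'
from h import *
from scipy.optimize import least_squares
D3,o3=pickle.load(open('f3.pkl','rb'));D4,o4=pickle.load(open('f4.pkl','rb'))
for l in ['butt','seat','fixture']:
    print(l,*tri((D3,o3[l][0][0]),(D4,o4[l][0][0])))
obs=[]
for d,c0 in((D3,224),(D4,422)):
    im=d['image'].astype(int);e=[]
    for y in range(158,206,4):
        row=im[y].astype(float);w=(row[:,2]-row[:,0]) # R-B: plate bluish negative
        br=(row[:,2]>165)
        x0=c0
        while br[x0-1]:x0-=1
        x1=c0
        while br[x1+1]:x1+=1
        e.append((y,x0-.5+.5,x1+.5-.0))
    print(e[0],e[5],e[-1]);obs.append((d,np.array(e)))
    col=[int(im[y,c0,2]) for y in range(138,156)];print(col)
def edges(d,p):
    a=np.array([-np.sin(p[3]),np.cos(p[3]),0]);b=np.array([np.cos(p[3]),np.sin(p[3]),0]);c=-np.array(d['camera_from_world'])[:3,:3].T@np.array(d['camera_from_world'])[:3,3]
    q=np.array(p[:3]);v=c-q;v=np.array([v@b,v[2]]);D=np.linalg.norm(v);ph=np.arctan2(v[1],v[0]);al=np.arccos(.021/D)
    return [[proj(d,[q+t*a+.021*(np.cos(ph+s*al)*b+[0,0,.021*0]+np.array([0,0,np.sin(ph+s*al)])) for t in np.linspace(0,.09,12)]) for s in(1,-1)]][0]
def res(p):
    out=[]
    for d,e in obs:
        E=edges(d,[p[0],-.083,p[1],p[2]])
        xs=[]
        for L_ in E:
            o=np.argsort(L_[:,1]);xs.append(np.interp(e[:,0],L_[o,1],L_[o,0]))
        lo,hi=np.minimum(*xs),np.maximum(*xs);out+=[lo-e[:,1],hi-e[:,2]]
    return np.concatenate(out)
s=least_squares(res,[.56,.14,0],loss='soft_l1');print('axis x at y=-.083, z, yaw',s.x,np.degrees(s.x[2]),np.abs(s.fun).mean())
t=viewer.capture('top')
for o in outline_of('fixture','top')[:2]:
    ys,xs=np.nonzero(o['mask']);print('top',o['score'],cv2.minAreaRect(np.c_[xs,ys].astype(np.float32)))
E
```

```text
butt [ 0.55940114 -0.08020683  0.13416005] [np.float64(0.2), np.float64(0.2)]
seat [ 0.55911047 -0.14054586  0.13515474] [np.float64(0.9), np.float64(0.9)]
fixture [ 5.58433069e-01 -9.92619126e-02 -1.92549142e-04] [np.float64(1.5), np.float64(1.5)]
(158, 204.0, 240.5) (178, 206.0, 241.5) (202, 208.0, 243.5)
[157, 157, 160, 158, 157, 157, 158, 185, 218, 223, 224, 214, 208, 220, 223, 222, 222, 224]
(158, 406.0, 442.5) (178, 405.0, 440.5) (202, 403.0, 438.5)
[160, 160, 157, 158, 158, 164, 196, 221, 222, 213, 207, 217, 218, 219, 218, 219, 218, 218]
axis x at y=-.083, z, yaw [ 0.55680654  0.14126869 -0.00565336] -0.3239138294729251 2.3785227620686293
top 0.77 ((359.95574951171875, 198.6637420654297), (131.97369384765625, 59.73406219482422), 3.814074993133545)
top 0.73 ((403.60003662109375, 211.20001220703125), (54.56005859375, 23.25510597229004), 63.43495178222656)
```

```bash
python3 - <<'E'
from h import *
D3,o3=pickle.load(open('f3.pkl','rb'));D4,o4=pickle.load(open('f4.pkl','rb'))
for d,rows,c in((D3,(145.3,150),224),(D4,(144.0,148),422)):
    for rw,z in zip(rows,(.119,.161)): print('butt y',z,onz(d,(c,rw),z).round(4))
    X=[[.5578,y,.119+.042*k] for y in(-.084,-.080) for k in(0,1)];print(proj(d,X).round(1).tolist())
# flange edges of rest: rows 48..123 at z=.090
print(onz(D3,(232,123),.09),onz(D3,(232,48),.09),onz(D4,(415,123),.09),onz(D4,(415,48),.09))
print(togo([.558,-.15,.19],-90.4))
E
```

```text
butt y 0.119 [ 0.5622 -0.0797  0.119 ]
butt y 0.161 [ 0.5497 -0.0797  0.161 ]
[[227.6, 141.4], [215.5, 145.8], [227.9, 145.0], [215.9, 149.8]]
butt y 0.119 [ 0.5517 -0.0796  0.119 ]
butt y 0.161 [ 0.5641 -0.0804  0.161 ]
[[416.8, 140.1], [428.6, 144.3], [416.6, 143.7], [428.3, 148.3]]
[ 0.55928903 -0.10282999  0.09      ] [ 0.55278752 -0.18579832  0.09      ] [ 0.55301068 -0.10122008  0.09      ] [ 0.5580595 -0.1839116  0.09     ]
(array([10.11, 10.07, 11.18]), array([-0.001,  0.   ,  0.001]))
```

Measurements agree with the text: butt at (0.5578, −0.080), axis z about 0.140, yaw about −0.4°, and flange centre at y = −0.1435. Next I go above the seat at (0.5575, −0.1445).

>>> {"fn": "move_arm", "kwargs": {"targets": [[[4,4,0],[0,0,0]],[[8,8,2],[0,0,0]],[[9.6,10.1,6],[0,0,0]],[[9.6,10.1,9],[0,0,0]],[[9.6,10.1,9],[0,0,0]]]}}

```text
time_s: 12.42
tcp_pos: [0.5562, -0.1452, 0.2097]
eef_rot: [179.8, 0.0, -90.4]
contact_force: [1.0, -1.0, -0.1]
gripper_width: 0.036
gripper_force: 17.6
```

```bash
python3 - <<'E'
from h import *
d=viewer.capture('wrist');cv2.imwrite('pics/w5.png',d['image'])
d=viewer.capture('wrist')
print(togo([.5575,-.1445,.13],-90.4),r.get_state()['tcp_pos'],r.get_state()['eef_rot'])
E
```

```text
(array([-0.07,  0.14,  8.24]), array([-0.002, -0.001,  0.001])) [ 0.55873701 -0.14513483  0.21244458] [-1.79911347e+02 -3.10533045e-02 -9.03177300e+01]
```

View pics/w5.png

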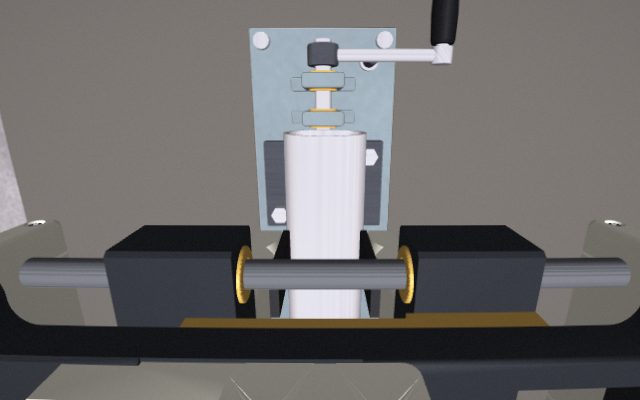

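The tube is over the V and in line with the shaft (column 323). The flange shows on both sides at columns 265–381. Lowering.

>>> {"fn": "move_arm", "kwargs": {"targets": [[[0,0,3],[0,0,0]],[[0,0,6],[0,0,0]],[[0,0,8],[0,0,0]],[[0,0,9],[0,0,0]],[[0,0,9.2],[0,0,0]]]}}

```text
time_s: 13.15
tcp_pos: [0.5588, -0.1449, 0.1196]
eef_rot: [-180.0, -0.0, -90.3]
contact_force: [0.7, -0.9, -0.3]
gripper_width: 0.0363
gripper_force: 17.6
```

>>> {"fn": "move_arm", "kwargs": {"targets": [[[0,0,0.15],[0,0,0]],[[0,0,0.3],[0,0,0]],[[0,0,0.3],[0,0,0]],[[0,0,0.3],[0,0,0]]]}}

```text
time_s: 13.65
tcp_pos: [0.5582, -0.1451, 0.1162]
eef_rot: [-180.0, -0.0, -90.3]
contact_force: [0.3, -0.8, -1.6]
gripper_width: 0.0361
gripper_force: 17.6
```

>>> {"fn": "move_arm", "kwargs": {"targets": [[[0,0,0.1],[0,0,0]],[[0,0,0.2],[0,0,0]],[[0,0,0.2],[0,0,0]],[[0,0,0.2],[0,0,0]]]}}

```text
time_s: 14.15
tcp_pos: [0.558, -0.1451, 0.114]
eef_rot: [180.0, -0.0, -90.3]
contact_force: [0.2, 0.8, -0.8]
gripper_width: 0.036
gripper_force: 17.6
```

>>> {"fn": "move_arm", "kwargs": {"targets": [[[0,0,0.1],[0,0,0]],[[0,0,0.2],[0,0,0]],[[0,0,0.2],[0,0,0]],[[0,0,0.2],[0,0,0]]]}}

```text
time_s: 14.65
tcp_pos: [0.558, -0.1451, 0.112]
eef_rot: [180.0, -0.0, -90.3]
contact_force: [-0.0, -0.4, -1.7]
gripper_width: 0.0362
gripper_force: 17.6
```

>>> {"fn": "move_arm", "kwargs": {"targets": [[[0,0,0.1],[0,0,0]],[[0,0,0.2],[0,0,0]],[[0,0,0.2],[0,0,0]],[[0,0,0.2],[0,0,0]]]}}

```text
time_s: 15.15
tcp_pos: [0.5579, -0.1451, 0.11]
eef_rot: [180.0, -0.0, -90.3]
contact_force: [-0.4, -0.2, 0.2]
gripper_width: 0.0358
gripper_force: 17.8
```

>>> {"fn": "move_arm", "kwargs": {"targets": [[[0,0,0.1],[0,0,0]],[[0,0,0.15],[0,0,0]],[[0,0,0.15],[0,0,0]],[[0,0,0.15],[0,0,0]]]}}

```text
time_s: 15.65
tcp_pos: [0.558, -0.1452, 0.1096]
eef_rot: [-180.0, -0.0, -90.3]
contact_force: [-4.4, 2.1, 7.5]
gripper_width: 0.0359
gripper_force: 19.8
```

Seated at TCP z ≈ 0.110, with 7 N from below. Releasing.

>>> {"fn": "move_arm", "kwargs": {"targets": [[[0,0.05,0],[0,0,0]],[[0,0.05,0],[0,0,0]]]}}

```text
time_s: 15.9
tcp_pos: [0.5579, -0.1451, 0.1096]
eef_rot: [-179.9, -0.0, -90.3]
contact_force: [-3.3, 1.2, 7.3]
gripper_width: 0.0358
gripper_force: 19.5
```

>>> {"fn": "move_arm", "kwargs": {"targets": [[[0,0,0],[0,0,0]],[[0,0,0],[0,0,0]],[[0,0,0],[0,0,0]],[[0,0,0],[0,0,0]],[[0,0,0],[0,0,0]]], "jaw": 7.5}}

```text
time_s: 16.52
tcp_pos: [0.5575, -0.145, 0.1084]
eef_rot: [180.0, 0.0, -90.3]
contact_force: [-0.4, 0.2, 0.0]
gripper_width: 0.074
gripper_force: 0.0
```

Rise, then check the gap.

>>> {"fn": "move_arm", "kwargs": {"targets": [[[0,0,-2],[0,0,0]],[[0,0,-5],[0,0,0]],[[0,0,-10],[0,0,0]],[[0,0,-16],[0,0,0]],[[0,0,-19],[0,0,0]]]}}

```text
time_s: 17.15
tcp_pos: [0.5585, -0.1453, 0.3023]
eef_rot: [-179.7, -0.0, -90.3]
contact_force: [0.8, 0.6, -0.1]
gripper_width: 0.0751
gripper_force: 0.0
```

>>> {"fn": "move_arm", "kwargs": {"targets": [[[-3,5,0],[0,0,0]],[[-7,10,0],[0,0,0]],[[-7,10,0],[0,0,0]],[[-7,10,0],[0,0,0]]]}}

```text
time_s: 17.65
tcp_pos: [0.4581, -0.0742, 0.2991]
eef_rot: [-179.9, 0.0, -90.3]
contact_force: [-0.4, 0.7, 0.9]
gripper_width: 0.0745
gripper_force: 0.0
```

```bash
python3 - <<'E'
from h import *
d,o=lookfix('f5');s=r.get_state();print(s['tcp_pos'],s['eef_rot'])
print(proj(d,[[.558,-.08,.161],[.558,-.085,.149],[.558,-.205,.149],[.558,-.145,.128]]).round(1).tolist())
print([(np.round(p['location'],1).tolist(),round(p['score'],2)) for p in pinpoint('tube_center','wrist')])
cv2.imwrite('pics/f5c.png',cv2.resize(d['image'][0:230,90:340],None,fx=2.4,fy=2.4,interpolation=2))
E
```

```text
{'butt': [([233.1, 170.0], 0.66)], 'seat': [([233.7, 110.4], 0.67)], 'grip': [], 'pivot': [], 'fixture': [([256.1, 138.1], 0.9)]}
[ 0.458353   -0.07486444  0.29793054] [ 1.79929205e+02 -1.92807500e-02 -9.04051540e+01]
[[226.2, 174.6], [229.1, 167.6], [219.3, 43.5], [230.2, 108.1]]
[([104.6, 234.8], 0.82), ([329.4, 269.1], 0.69)]
```

View pics/f5c.png

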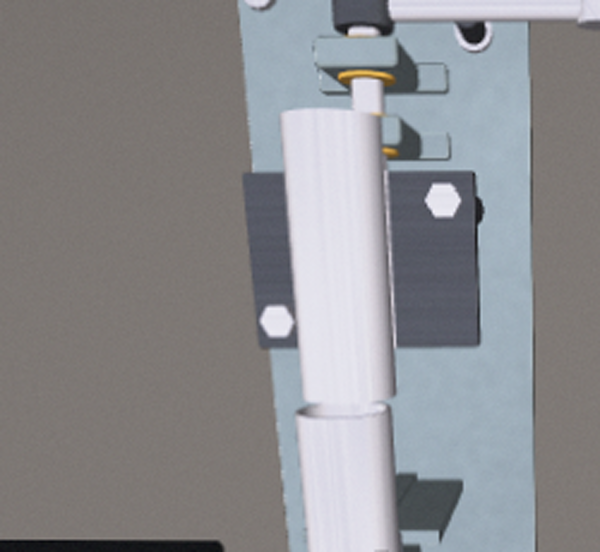

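The tube lies in the V in line with the clamped tube, and the gap is about 5 mm (rows 167.5 to 174.5, as projected). Next is the lever.

>>> {"fn": "move_arm", "kwargs": {"targets": [[[6,1,0],[0,0,0]],[[12,2.5,0],[0,0,0]],[[17,4,1],[0,0,0]],[[17,4,2],[0,0,0]],[[17,4,2],[0,0,0]]], "jaw": 8.76}}

```text
time_s: 18.62
tcp_pos: [0.4164, -0.2444, 0.2775]
eef_rot: [179.9, 0.0, -90.4]
contact_force: [0.7, -1.0, -0.7]
gripper_width: 0.0875
gripper_force: 0.0
```

```bash
python3 - <<'E'
from h import *
lookfix('g1');s=r.get_state();print(s['tcp_pos'],s['eef_rot'])
E
```

```text
{'butt': [([202.1, 320.2], 0.64)], 'seat': [([207.8, 120.7], 0.29)], 'grip': [([298.6, 118.3], 0.76)], 'pivot': [([210.0, 118.0], 0.6)], 'fixture': [([234.1, 251.8], 0.81)]}
[ 0.41756603 -0.24348345  0.27895214] [-1.79950152e+02 -8.85354545e-03 -9.02490229e+01]
```

>>> {"fn": "move_arm", "kwargs": {"targets": [[[0,-5,0],[0,0,0]],[[0,-9,0],[0,0,0]],[[0,-9,0],[0,0,0]],[[0,-9,0],[0,0,0]]]}}

```text
time_s: 19.42
tcp_pos: [0.5069, -0.2442, 0.2783]
eef_rot: [180.0, 0.0, -90.3]
contact_force: [-1.1, 0.5, 0.4]
gripper_width: 0.0877
gripper_force: 0.0
```

```bash
python3 - <<'E'
from h import *
d,o=lookfix('g2');s=r.get_state();print(s['tcp_pos'],s['eef_rot'])
d1,o1=pickle.load(open('g1.pkl','rb'))
for l in L:
    if o[l] and o1[l]: print(l,*tri((d1,o1[l][0][0]),(d,o[l][0][0])))
cv2.imwrite('pics/g12.png',np.hstack([d1['image'][:260,120:520],d['image'][:260,240:640]]))
E
```

```text
{'butt': [([281.5, 318.2], 0.83)], 'seat': [], 'grip': [([375.1, 116.8], 0.9), ([279.7, 317.7], 0.62)], 'pivot': [([281.9, 120.0], 0.56)], 'fixture': [([289.5, 252.0], 0.96)]}
[ 0.50655427 -0.24476807  0.2790656 ] [-1.79940448e+02 -5.28995669e-03 -9.03488221e+01]
butt [ 0.55672356 -0.08441749  0.14545218] [np.float64(0.6), np.float64(0.6)]
grip [ 0.44636882 -0.30322063  0.06567258] [np.float64(0.5), np.float64(0.5)]
pivot [ 0.56031817 -0.30170179  0.04116424] [np.float64(1.9), np.float64(1.9)]
fixture [ 0.56486358 -0.08815137 -0.02466758] [np.float64(0.7), np.float64(0.7)]
```

View pics/g12.png

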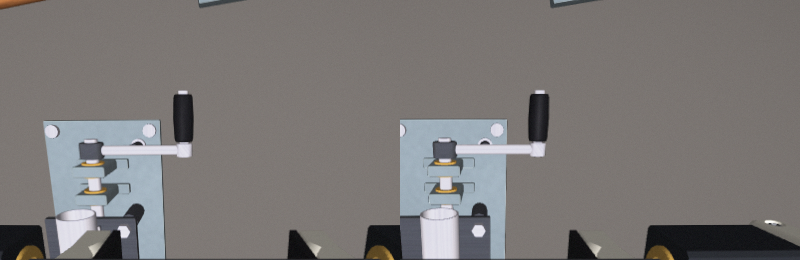

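```bash
python3 - <<'E'
from h import *
d1,_=pickle.load(open('g1.pkl','rb'));d2,_=pickle.load(open('g2.pkl','rb'))
uv=[]
for d,c in((d1,303),(d2,379)):
    m=(d['image'].max(2)<60).astype(np.uint8);m[150:]=0;m[:80]=0;m[:,:c-30]=0;m[:,c+30:]=0
    ys,xs=np.nonzero(m);print(xs.min(),xs.max(),ys.min(),ys.max());uv.append(((np.percentile(xs,2)+np.percentile(xs,98))/2,(ys.min()+ys.max())/2))
X,e=tri((d1,uv[0]),(d2,uv[1]));print(uv,X,e,onz(d1,uv[0],.058),onz(d2,uv[1],.058))
print(togo([X[0],X[1],.12],-90.4),r.get_state()['tcp_pos'])
E
```

```text
293 312 94 141
368 388 94 140
[(np.float64(302.5), np.float64(117.5)), (np.float64(378.5), np.float64(117.0))] [ 0.44188372 -0.30345269  0.06296207] [np.float64(0.0), np.float64(0.0)] [ 0.44220063 -0.30333306  0.058     ] [ 0.44107885 -0.30326631  0.058     ]
(array([ 5.91,  6.45, 15.9 ]), array([-0.001, -0.   ,  0.001])) [ 0.50655427 -0.24476807  0.2790656 ]
```

Handle measured at (0.4417, −0.3035, 0.063), against the text's 0.058 height and my expected x of 0.4413. Going down on it.

>>> {"fn": "move_arm", "kwargs": {"targets": [[[3,3.2,4],[0,0,0]],[[6.1,6.45,8],[0,0,0]],[[6.1,6.45,12],[0,0,0]],[[6.1,6.45,14],[0,0,0]],[[6.1,6.45,14],[0,0,0]]]}}

```text
time_s: 20.35
tcp_pos: [0.4408, -0.3052, 0.1374]
eef_rot: [179.9, 0.0, -90.4]
contact_force: [0.3, 0.3, 0.6]
gripper_width: 0.0875
gripper_force: 0.0
```

>>> {"fn": "move_arm", "kwargs": {"targets": [[[0,0,3],[0,0,0]],[[0,0,6],[0,0,0]],[[0,0,8.5],[0,0,0]],[[0,0,9.9],[0,0,0]],[[0,0,9.9],[0,0,0]]]}}

```text
time_s: 20.98
tcp_pos: [0.4422, -0.3054, 0.0396]
eef_rot: [180.0, -0.0, -90.3]
contact_force: [-0.7, 0.7, 0.2]
gripper_width: 0.0877
gripper_force: 0.0
```

```bash
python3 - <<'E'
from h import *
print(togo([.4417,-.306,.039],-90.4),r.get_state()['contact_force'])
E
```

```text
(array([0.06, 0.05, 0.06]), array([ 0.   , -0.   ,  0.001])) [-0.66435704  0.73738395  0.19243156]
```

>>> {"fn": "move_arm", "kwargs": {"targets": [[[0,0,0],[0,0,0]],[[0,0,0],[0,0,0]],[[0,0,0],[0,0,0]],[[0,0,0],[0,0,0]],[[0,0,0],[0,0,0]]], "jaw": 1, "squeeze": 35}}

```text
time_s: 21.6
tcp_pos: [0.4421, -0.3054, 0.0396]
eef_rot: [-180.0, -0.0, -90.3]
contact_force: [-0.8, -0.4, -0.8]
gripper_width: 0.0431
gripper_force: 0.0
```

>>> {"fn": "move_arm", "kwargs": {"targets": [[[0,0,0],[0,0,0]],[[0,0,0],[0,0,0]],[[0,0,0],[0,0,0]],[[0,0,0],[0,0,0]],[[0,0,0],[0,0,0]]]}}

```text
time_s: 22.22
tcp_pos: [0.4417, -0.3055, 0.0401]
eef_rot: [180.0, -0.0, -90.3]
contact_force: [-2.9, 1.8, 8.7]
gripper_width: 0.0099
gripper_force: 5.7
```

```bash
python3 - <<'E'
from h import *
d=viewer.capture('wrist');s=r.get_state();print(s['gripper_width'],s['gripper_force'],s['contact_force'])
cv2.imwrite('pics/h1.png',d['image'][60:400,120:560])
E
```

```text
0.009947679911906473 5.604249648749828 [-3.34084677  1.5509587   8.5223335 ]
```

View pics/h1.png

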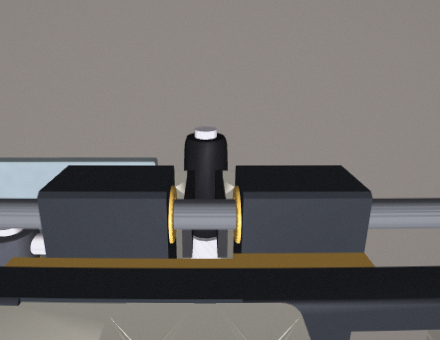

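The handle sits between the fingers. The jaw reached its commanded 1 cm, so it wasn't squeezing fully, and the handle pushes the tool up by 8.7 N. I'll rise 2 mm and close fully.

>>> {"fn": "move_arm", "kwargs": {"targets": [[[0,0,-0.2],[0,0,0]],[[0,0,-0.2],[0,0,0]],[[0,0,-0.2],[0,0,0]],[[0,0,-0.2],[0,0,0]],[[0,0,-0.2],[0,0,0]]], "jaw": 0}}

```text
time_s: 22.9
tcp_pos: [0.4427, -0.3055, 0.0419]
eef_rot: [-179.9, -0.0, -90.3]
contact_force: [-0.3, 1.7, 6.2]
gripper_width: 0.0001
gripper_force: 2.9
```

```bash
python3 - <<'E'
from h import *
s=r.get_state();print({k:np.round(s[k],4) for k in ('time_s','gripper_width','gripper_force','contact_force','moment','tcp_pos')})
E
```

```text
{'time_s': np.float64(22.9), 'gripper_width': np.float64(0.0001), 'gripper_force': np.float64(2.9012), 'contact_force': array([-0.329 ,  1.6878,  6.2308]), 'moment': array([0.7238, 0.2792, 0.039 ]), 'tcp_pos': array([ 0.4427, -0.3055,  0.0419])}
```

The jaw shut completely, so the handle has slipped out of the pads. I'll find where it is now numerically, from the handle's width and position in the wrist and top pictures.

```bash
python3 - <<'E'
from h import *
d=viewer.capture('wrist');im=d['image'];cv2.imwrite('pics/h2.png',im)
old=cv2.imread('pics/h1.png')
for n,i,oy,ox in(('h1',old,60,120),('h2',im,0,0)):
    for y in (186,190,194,198,204,210,216,222,226):
        row=i[y-oy].max(1);xs=np.nonzero(row<75)[0]+ox;xs=xs[(xs>280)&(xs<370)]
        print(n,y,(xs.min(),xs.max(),len(xs)) if len(xs) else None,end=' ')
    print()
X=lambda z,dx=0:[[.4417+dx+s*.012,y,z] for y in(-.3315,-.3035) for s in(-1,1)]
for z in(.045,.058,.07,.085,.1): print(z,proj(d,X(z)).round(0).tolist())
for c in('scene','top'):
    e=viewer.capture(c);print(c,[(np.round(p['location'],1)[::-1].tolist(),round(p['score'],2)) for p in pinpoint('grip',c)][:2],proj(e,[.4417,-.3035,.058]).round(1), proj(e,[.445,-.3035,.083]).round(1))
s=r.get_state();print(s['tcp_pos'],s['contact_force'],proj(d,s['tcp_pos']),proj(d,s['tcp_pos']+[0,0,.019]))
E
```

```text
h1 186 None h1 190 None h1 194 (np.int64(310), np.int64(341), 9) h1 198 (np.int64(306), np.int64(345), 21) h1 204 (np.int64(305), np.int64(346), 42) h1 210 (np.int64(304), np.int64(346), 43) h1 216 (np.int64(304), np.int64(346), 43) h1 222 (np.int64(304), np.int64(347), 44) h1 226 (np.int64(281), np.int64(369), 71) 
h2 186 None h2 190 None h2 194 (np.int64(310), np.int64(344), 12) h2 198 (np.int64(308), np.int64(346), 25) h2 204 (np.int64(306), np.int64(348), 43) h2 210 (np.int64(306), np.int64(348), 43) h2 216 (np.int64(306), np.int64(348), 43) h2 222 (np.int64(306), np.int64(348), 43) h2 226 (np.int64(281), np.int64(369), 89) 
0.045 [[347.0, 188.0], [305.0, 189.0], [347.0, 234.0], [306.0, 234.0]]
0.058 [[349.0, 194.0], [304.0, 194.0], [348.0, 242.0], [305.0, 243.0]]
0.07 [[350.0, 200.0], [303.0, 201.0], [350.0, 252.0], [304.0, 252.0]]
0.085 [[353.0, 209.0], [300.0, 210.0], [352.0, 265.0], [302.0, 265.0]]
0.1 [[356.0, 221.0], [298.0, 221.0], [355.0, 281.0], [300.0, 282.0]]
scene [] [[260.6 171.4]] [[259.1 165.6]]
top [] [[415.4 228.3]] [[417.3 227.5]]
[ 0.44269307 -0.30543072  0.0418542 ] [-1.37430116  1.68197009  5.78740952] [[324.8383218  228.95734536]] [[324.84160718 241.47527659]]
```

The handle hasn't moved: x ≈ 0.442, z ≈ 0.05–0.058. Both grips fit the pads touching about 11 mm above the axis. The 42 mm tube read 36 and the 24 mm handle read 10, with the tool pushed up. So the pads reach less far down than assumed. I'll open, go 12 mm lower than before, and close again.

>>> {"fn": "move_arm", "kwargs": {"targets": [[[0,0,0],[0,0,0]],[[0,0,0],[0,0,0]],[[0,0,0],[0,0,0]],[[0,0,0],[0,0,0]],[[0,0,0],[0,0,0]]], "jaw": 6}}

```text
time_s: 23.78
tcp_pos: [0.4419, -0.3054, 0.0413]
eef_rot: [180.0, 0.0, -90.3]
contact_force: [-0.4, -0.0, -0.6]
gripper_width: 0.0447
gripper_force: 0.0
```

>>> {"fn": "move_arm", "kwargs": {"targets": [[[0,0,0],[0,0,0]],[[0,0,0.5],[0,0,0]],[[0,0,1.0],[0,0,0]],[[0,0,1.4],[0,0,0]],[[0,0,1.4],[0,0,0]]]}}

```text
time_s: 24.4
tcp_pos: [0.4417, -0.3053, 0.027]
eef_rot: [179.9, 0.0, -90.3]
contact_force: [-0.7, 0.2, -0.2]
gripper_width: 0.0598
gripper_force: 0.0
```

>>> {"fn": "move_arm", "kwargs": {"targets": [[[0,0,0],[0,0,0]],[[0,0,0],[0,0,0]],[[0,0,0],[0,0,0]],[[0,0,0],[0,0,0]],[[0,0,0],[0,0,0]]], "jaw": 1.5, "squeeze": 20}}

```text
time_s: 25.02
tcp_pos: [0.4413, -0.3054, 0.0274]
eef_rot: [179.9, 0.0, -90.4]
contact_force: [-2.4, -0.0, 2.2]
gripper_width: 0.024
gripper_force: 20.0
```

Width is now 24.0 mm at 20 N, so the handle is properly pinched. I'll tighten a little and swing along the 115 mm arc.

>>> {"fn": "move_arm", "kwargs": {"targets": [[[0,0,0],[0,0,0]],[[0,0,0],[0,0,0]]], "jaw": 0.5, "squeeze": 35}}

```text
time_s: 25.28
tcp_pos: [0.4414, -0.3054, 0.0274]
eef_rot: [179.9, 0.0, -90.3]
contact_force: [-4.3, -1.7, 2.5]
gripper_width: 0.0235
gripper_force: 35.0
```

>>> {"fn": "move_arm", "kwargs": {"targets": [[[0,-0.06,-1.2],[0,0,0]],[[0,-0.25,-2.39],[0,0,0]],[[0,-0.56,-3.55],[0,0,0]],[[0,-0.99,-4.68],[0,0,0]],[[0,-1.54,-5.75],[0,0,0]]]}}

```text
time_s: 25.9
tcp_pos: [0.4569, -0.3053, 0.0858]
eef_rot: [179.9, 0.0, -90.4]
contact_force: [-3.7, -2.5, -4.5]
gripper_width: 0.0233
gripper_force: 35.0
```

>>> {"fn": "move_arm", "kwargs": {"targets": [[[0,-0.66,-1.01],[0,0,0]],[[0,-1.41,-1.94],[0,0,0]],[[0,-2.27,-2.8],[0,0,0]],[[0,-3.2,-3.55],[0,0,0]],[[0,-4.21,-4.21],[0,0,0]]]}}

```text
time_s: 26.52
tcp_pos: [0.4989, -0.3054, 0.1276]
eef_rot: [179.9, 0.0, -90.4]
contact_force: [-4.7, -1.8, -6.2]
gripper_width: 0.0232
gripper_force: 35.0
```

>>> {"fn": "move_arm", "kwargs": {"targets": [[[0,-1.07,-0.55],[0,0,0]],[[0,-2.2,-0.98],[0,0,0]],[[0,-3.36,-1.29],[0,0,0]],[[0,-4.55,-1.48],[0,0,0]],[[0,-5.75,-1.54],[0,0,0]]]}}

```text
time_s: 27.15
tcp_pos: [0.5562, -0.3056, 0.1429]
eef_rot: [179.9, 0.0, -90.4]
contact_force: [-6.6, -1.5, -4.5]
gripper_width: 0.0235
gripper_force: 35.0
```

>>> {"fn": "move_arm", "kwargs": {"targets": [[[0,0,0],[0,0,0]],[[0,0,0],[0,0,0]],[[0,0,0],[0,0,0]]]}}

```text
time_s: 27.52
tcp_pos: [0.5572, -0.3057, 0.1429]
eef_rot: [-179.9, 0.0, -90.3]
contact_force: [-3.1, 0.6, -1.4]
gripper_width: 0.0235
gripper_force: 35.0
```

```bash
python3 - <<'E'
from h import *
s=r.get_state();print({k:np.round(s[k],4) for k in ('time_s','gripper_width','gripper_force','contact_force','tcp_pos')})
for c in('top','scene','wrist'):
    d=viewer.capture(c);cv2.imwrite(f'pics/end_{c}.png',d['image'])
    for l,X in(('grip',[.5567,-.3035,.173]),('pivot',[.5567,-.3035,.058]),('tube_center',[.558,-.145,.140]),('seat',[.558,-.144,.140]),('butt',[.558,-.08,.14])):
        e=proj(d,X)[0];q=[(np.round(p['location'],1)[::-1],round(p['score'],2)) for p in pinpoint(l,c)]
        q=[v for v in q if np.hypot(*(v[0]-e))<25];print(c,l,'expect',e.round(1),'seen',q[:2])
E
```

```text
{'time_s': np.float64(27.525), 'gripper_width': np.float64(0.0235), 'gripper_force': np.float64(34.9982), 'contact_force': array([-3.1358,  0.649 , -1.3731]), 'tcp_pos': array([ 0.5572, -0.3057,  0.1429])}
top grip expect [425.  190.8] seen [(array([425.5, 192. ]), 0.48)]
top pivot expect [415.5 193.6] seen [(array([413.1, 192.7]), 0.61)]
top tube_center expect [370.9 190. ] seen []
top seat expect [370.6 190. ] seen []
top butt expect [349.9 189.5] seen [(array([353.6, 192.1]), 0.86)]
scene grip expect [231.4 158.2] seen [(array([230.7, 158.5]), 0.66)]
scene pivot expect [237.6 188.9] seen [(array([236.4, 192.4]), 0.61)]
scene tube_center expect [274.1 183.1] seen [(array([274.3, 183.5]), 0.77)]
scene seat expect [274.4 183.2] seen [(array([272.8, 185.4]), 0.77)]
scene butt expect [292.7 190.1] seen [(array([291.5, 190.5]), 0.91)]
wrist grip expect [325.8 254.2] seen [(array([322.1, 255.1]), 0.62)]
wrist pivot expect [325.3 195.6] seen []
wrist tube_center expect [325.1 426.6] seen []
wrist seat expect [325.2 427.5] seen []
wrist butt expect [325.7 485.8] seen []
```

The scene camera sees the handle upright at (230.7,158.5), where (231.4,158.2) was expected. The tube centre is at lifted height and in line with the clamped tube, and the pull on the tool is steady at about 3–5 N. Handing in.

```bash
python3 -c "
from plant import r
print(r.close_job())"
```

```text
the job is handed in; nothing more can be done
None
```

The job is handed in: the tube lies in the rest's V with a gap of about 5 mm, and the gripper holds the cam lever upright at full lift. The handle slipped out of the first pinch, so I gripped it again lower, and I viewed 11 pictures against the limit of 10.

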